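# Tip the yuzu cart into its tray

## Robot

A 6-joint arm with a two-finger parallel gripper is mounted at the origin on the work surface. World frame = base frame: x ahead of the robot, y to its left, z up, the work surface at z = 0. Lengths are in mm, angles in rad, forces in N, time in s.
With the tool pointing down it reaches from about 325 to 925 mm from the base axis. Payload 3.1 kg.
Tool frame: the origin (TCP) lies at the very end of the fingers, on their centre line; the grasp point (between the pads) lies 19 mm behind it (grasp_offset is the distance from the TCP to the grasp point, in mm); z points along the fingers, y is the line along which they close (so a half turn about z gives the same grasp; the last joint's range is limited). The gripper opens to 85 mm and grips with 20 to 120 N. Pads are 22 mm wide; open, the fingers measure 114 mm over their backs; the gripper's body (76 mm by 85 mm) begins 54 mm behind the grasp point. The pads swing forward as they close: fully open they stand 13 mm farther back than shut.
Start: joints at [1.118, 0.217, 1.613, -0, 1.311, -0.112], TCP at [208.883, 589.073, 231.3] pointing down, gripper open.
Joint ranges: [-2.75, 2.75], [-0.78, 2.1], [0.31, 2.55], [-1.13, 4.27], [0.13, 2.63], [-2.58, 2.58]. Speed limits (rad/s): [2.79, 2.79, 3.14, 3.14, 3.14, 3.14].

## Interface

Orientations are given as [roll, pitch, yaw] about the fixed x, y, z axes, in that order (R = Rz(yaw) Ry(pitch) Rx(roll)).
In Python, from plant import * gives the robot as it stands.
- The arm moves only by the shell command python3 -m jog 'ROWS' [OPENING] [FORCE]. ROWS is JSON, one flat list of numbers, 6 for each row, row after row: the shift along the tool's x, y, z in mm, then the turn, a rotation vector about the tool's x, y, z in degrees. A call has 1 to 20 rows; each row shifts and turns the commanded pose from where the row before left it, along the tool's axes as they then stand; what a row does not reach is not made up. A row lasts 1/10 s, in which the tool goes at most 50 mm and 8.59 degrees, less where a joint would pass 70% of its speed; a pose out of reach is approached as far as the arm can. A call with a gripper value outside its range is refused whole. OPENING is the gripper's target within -1 to 1 (fully open at 1, half-way at 0, shut at -1), set as the call begins (- or left out, the last holds). The fingers move at their own pace and stop on an object; FORCE is the grip in N (left out, the last holds). Time passes only in rows, so rows that do not move let the fingers close. It gives the time, the measured TCP pose, the force, the opening and the grip force at its end, in the units of the state.
- get_obs(): the state, without advancing time (a new reading comes with each control period).
- snapshot(name): name is "scene" or "top"; returns a dict with "image" (420x560x3 uint8, red, green, blue), "range_z" (420x560 float32, mm along the optical axis (not along the pixel's ray), 0 where there is no reading), "fx", "fy", "cx", "cy" (pixels), "rvec" (rotation vector, rad) and "tvec" (3), from world to camera coordinates, as OpenCV has them. Camera axes: x right, y down, z forward; pixel columns grow to the right and rows downward; lengths in mm; the calibration is good to about 2 mm. A picture is of the moment at which its call begins.
- hand_in(): hands the job in; it is judged then, once.
Trained networks look in a picture, given as the dict that the camera call returned (one of the last four; its "shot" number tells which), for a name from the list of things; names that differ only in an ending like _2 or _b are one class to them, and where a whole thing is asked for, a point or a joint stands for the part that bears it (a point fixed in the world has none). Each returns a list of dicts, best first, with "p" (0 to 1); they miss things now and then, are a little off and sometimes report something else, mostly with a low value. They report only what shows in the picture. A call takes as long as a camera call. They do not tell look-alikes from the thing itself.
- masks_of(picture, name): "pixels" (420x560 bool, what is visible of it).
- pinpoint(picture, name): "at" ([x, y, z] in mm, in the coordinates of the camera as it stood for that picture, good to about 4 mm: a listed point, or the origin of a listed thing).
The state is a dict: "time_s": time; "qpos": joint angles; "dq": joint speeds; "joint_efforts": joint torques, N m; "tool_pos": TCP position; "eef_rot": TCP orientation; "wrist_force": force on the tool from outside, world axes, zero at the start; "ft_torque": the same for the moment, N m; "gripper_width": opening from 0.0 (shut) to 1.0 (fully open); "grip_force": force on a finger pad.
Only numpy, scipy, OpenCV 4.12 (cv2) and the standard library are available. Lean on these libraries where they do the work, as an engineer would, in place of code of your own. Each camera call takes 0.05 s, during which the arm holds its last target. There are 200 camera calls.

## Task

Two small wooden tip carts stand on the sushi counter, each with an open tray in front of it. Lift the rear handle of the cart that carries the two round yuzu so that both roll out over the front into the tray before it, then lower that cart all the way back onto its legs without dropping it and let go. Leave the other cart, with the square wooden cup in it, alone.

Things in the scene. Friction and masses are not known exactly. Their poses are not given: they have to be found in the camera images.
- cart (a joint): Tip angle of the cart with the yuzu, a wooden tub 116 x 130 x 60 mm on two 90 mm side wheels held in a fixed plank: it only tips about its axle. 0 = level on its legs; grows as the handle is lifted, to a stop at 1.1 rad. About 0.45 kg, hardly any friction: it falls back if let go, so carry it down. The tub's front is a 30 degree ramp; fruit rolls out freely from 0.9 rad.
- cart_handle (a point): Middle of the cart's rear handle: level round wooden bar across the cart, 16 mm thick, 92 mm clear between its two shafts. At rest 67 mm above the counter, 165 mm behind and 16 mm above the axle; 62 mm of free space to the tub's rear board. Axes turn with the cart: x forward, y along the bar, z up at rest. Moves on an arc about the axle.
- cart_axle (a point): Middle of the cart's axle, the hinge line, 51 mm above the counter; it stays still. Axes: x level and forward (the way the cart tips, towards the tray), y along the axle, z up.
- tray_in (a point): Centre of the inner floor (6 mm above the counter) of the open wooden tray in front of the yuzu cart: outside 130 mm (x, roughly the cart's forward direction) by 190 mm (y), 6 mm walls, 36 mm high at the sides and far end, 12 mm at the near end. Fixed to the counter.
- yuzu_a_center (a point): Centre of one yuzu, a hard yellow fruit 44 mm in diameter, about 60 g, loose in the tub of the cart.
- yuzu_b_center (a point): Centre of the other yuzu, the same size.
- spare (a joint): Tip angle (rad, 0 level) of the other cart, the same in shape, 0.27 to 0.47 m to one side, with a square wooden cup in it. Leave it alone.
Not all that is in view belongs to the job. Leave any green or purple look-alike of the part that bears yuzu_a_center alone.

How it is judged (in metres and radians):
On the way, in this order (a step that is already met when the one before it is completed fails the run):
1. the yuzu cart is lifted by 20 degrees or more (value of joint cart above 0.35 rad), for 0.1 s.
2. both yuzu are in the tray (x of yuzu_a_center in the frame of tray_in between -0.065 and 0.065 m and y of yuzu_a_center in the frame of tray_in between -0.095 and 0.095 m and z of each of yuzu_a_center, yuzu_b_center in the frame of tray_in below 0.05 m and x of yuzu_b_center in the frame of tray_in between -0.065 and 0.065 m and y of yuzu_b_center in the frame of tray_in between -0.095 and 0.095 m), for 0.1 s.
At the end, for the whole second after the job is handed in: Both yuzu lie in the tray in front of their cart (centres inside its walls and no higher than 50 mm above its floor), slower than 0.1 m/s; the cart is back down on its legs (within 0.05 rad of level) (all of step 2 and value of joint cart below 0.05 rad and linear speed of each of yuzu_a, yuzu_b below 0.1 m/s); the robot touches nothing.
It fails at once if the yuzu cart is dropped (falls back faster than 3.5 rad/s) (velocity of joint cart below -3.5 rad/s).
It fails at once if the other cart is lifted by more than 0.1 rad (value of joint spare above 0.1 rad).
It also fails if it takes over 42 s, if anything falls off the work surface, if the arm or the gripper's body presses on something with over 40 N, if the wrist force passes 120 N, or if a joint passes its speed limit or range.

## Working session

There is one attempt and no reset: what is moved stays moved. The work goes in short steps, Python scripts to look and compute and a shell command to move; the robot and the scene stay as the last step left them, time stands still between calls to the robot, and variables do not carry over. Pictures are saved under pics/ and viewed, at most 10 in all, crops included, and the job is handed in when it is done.

```bash
mkdir -p pics; cat > h.py <<'E'
from plant import *
import numpy as np, cv2
def w(pic,p):
    R,_=cv2.Rodrigues(np.array(pic["rvec"],float)); return R.T@(np.array(p,float)-np.array(pic["tvec"],float).ravel())
def save(pic,n): cv2.imwrite("pics/"+n,pic["image"][:,:,::-1])
def px(pic,u,v):
    z=pic["range_z"][v,u]; return w(pic,[(u-pic["cx"])/pic["fx"]*z,(v-pic["cy"])/pic["fy"]*z,z])
def proj(pic,P):
    q,_=cv2.projectPoints(np.array([P],float),np.array(pic["rvec"],float),np.array(pic["tvec"],float),np.array([[pic["fx"],0,pic["cx"]],[0,pic["fy"],pic["cy"]],[0,0,1.]]),None); return q.ravel().round().astype(int)
E
python3 - <<'E'
from h import *
for c in("scene","top"):
    s=snapshot(c); save(s,c+"0.png")
    for n in("cart_handle","cart_axle","tray_in","yuzu_a_center"):
        for d in pinpoint(s,n)[:4]:
            P=w(s,d["at"]); print(c,n,round(d["p"],2),P.round(0),proj(s,P))
o=get_obs();print(o["time_s"],o["tool_pos"],o["eef_rot"])
E
```

```text
scene cart_handle 0.65 [452. 200.  68.] [392 226]
scene cart_axle 0.89 [615. 174.  55.] [329 273]
scene tray_in 0.86 [739. 169.   6.] [281 331]
scene yuzu_a_center 0.98 [596. 202.  86.] [349 265]
scene yuzu_a_center 0.81 [658. 326.  21.] [384 352]
scene yuzu_a_center 0.66 [529.  18.  22.] [296 218]
scene yuzu_a_center 0.59 [528. 342.  25.] [433 306]
top cart_handle 0.86 [455. 195.  67.] [198 276]
top cart_handle 0.6 [613. 173.  52.] [210 203]
top cart_axle 0.67 [612. 173.  51.] [210 204]
top tray_in 0.92 [748. 167.   6.] [216 151]
top yuzu_a_center 0.87 [531.  17.  24.] [281 240]
top yuzu_a_center 0.86 [528. 344.  22.] [135 245]
top yuzu_a_center 0.77 [664. 332.  23.] [143 185]
top yuzu_a_center 0.57 [593. 199.  85.] [196 210]
0.5 [208.88819294 589.05995086 231.24817493] [-3.14152377e+00 -5.92384729e-06  2.80075717e+00]
```

View pics/scene0.png

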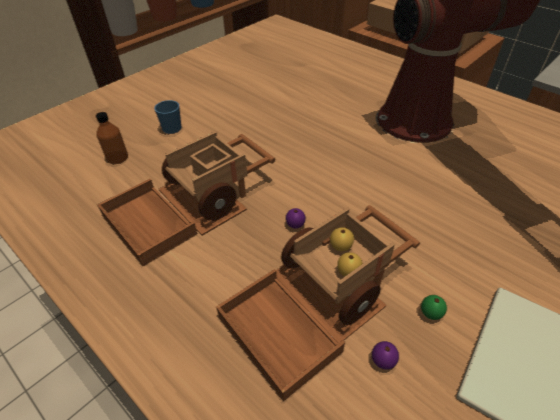

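View pics/top0.png

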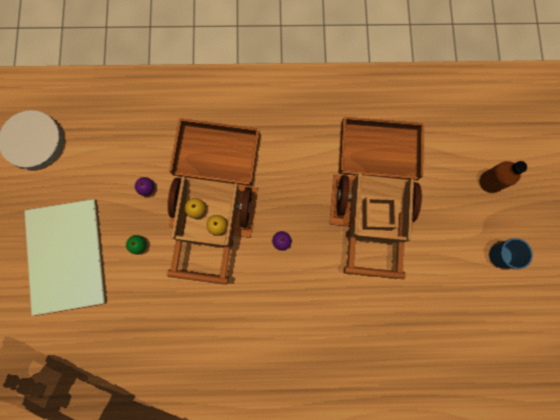

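The scene picture shows two carts. The near one, with two yellow yuzu at (342,238) and (350,264), has its handle at (388,235) and its tray at (280,330). In the top picture its handle is at (200,277).

Possible mix-ups:
- **Other cart:** the handle of the cart with the square cup, at top (375,272).
- **Look-alike balls:** purple at (145,186) and (282,240), green at (137,244).

I choose the left cart in the top view because it carries the yellow fruit. Next I refine the bar position and check it in one crop.

```bash
python3 - <<'E'
from h import *
a=-0.15; f=np.array([np.cos(a),np.sin(a)]); l=np.array([-f[1],f[0]]); ax=np.array([613.,173.5])
for c in("scene","top"):
    s=snapshot(c); Z=s["range_z"]; v,u=np.nonzero(Z>0); z=Z[v,u]
    C=np.stack([(u-s["cx"])/s["fx"]*z,(v-s["cy"])/s["fy"]*z,z])
    R,_=cv2.Rodrigues(np.array(s["rvec"],float)); P=(R.T@(C-np.array(s["tvec"],float).reshape(3,1))).T
    q=P[:,:2]-ax; X=q@f; Y=q@l
    m=(X>-200)&(X<-140)&(abs(Y)<38)&(P[:,2]>50)&(P[:,2]<90)
    Q=P[m]; vx,vy,x0,y0=cv2.fitLine(Q[:,:2].astype(np.float32),cv2.DIST_HUBER,0,.01,.01).ravel()
    print(c,m.sum(),"bar pt",x0,y0,"dir",vx,vy,"perp az",np.arctan2(-vx*np.sign(vy),abs(vy)),"z pct",np.percentile(Q[:,2],[5,50,95]),"X",np.percentile(X[m],[5,50,95]))
    # bar extent across
    m2=(abs(X-np.median(X[m]))<8)&(abs(Y)<90)&(P[:,2]>50)&(P[:,2]<90); print("Y ext",np.percentile(Y[m2],[1,99]))
    # tub top
    for lo in range(-130,90,20):
        k=(abs(X-lo)<10)&(abs(Y)<70)&(P[:,2]>30)
        if k.sum(): print(lo,"zmax",np.percentile(P[k,2],97).round(0),"Yrange",np.percentile(Y[k],[2,98]).round(0))
    if c=="top":
        cv2.imwrite("pics/crop.png",cv2.resize(s["image"][165:300,150:280,::-1],None,fx=4,fy=4))
E
```

```text
scene 301 bar pt 457.2387 197.94893 dir 0.15137462 0.98847646 perp az -0.1519588 z pct [65.47127789 73.1384611  76.27836586] X [-165.64860918 -157.70363389 -154.35575647]
Y ext [-61.39162791  63.84639804]
-130 zmax 75.0 Yrange [-57.  58.]
-110 zmax 75.0 Yrange [47. 58.]
-90 zmax 117.0 Yrange [-53.  58.]
-70 zmax 119.0 Yrange [-55.  59.]
-50 zmax 118.0 Yrange [-56.  59.]
-30 zmax 119.0 Yrange [-55.  58.]
-10 zmax 118.0 Yrange [-54.  58.]
10 zmax 119.0 Yrange [-55.  58.]
30 zmax 119.0 Yrange [-56.  58.]
50 zmax 87.0 Yrange [-55.  56.]
top 279 bar pt 452.30542 197.52603 dir 0.1599755 0.987121 perp az -0.16066583 z pct [69.00328456 73.89156241 77.11109519] X [-169.69074325 -162.62971635 -155.35589959]
Y ext [-62.89167069  61.73169005]
-130 zmax 76.0 Yrange [-58.  57.]
-110 zmax 76.0 Yrange [-58.  57.]
-90 zmax 119.0 Yrange [-58.  56.]
-70 zmax 119.0 Yrange [-58.  55.]
-50 zmax 120.0 Yrange [-59.  56.]
-30 zmax 120.0 Yrange [-58.  55.]
-10 zmax 120.0 Yrange [-58.  55.]
10 zmax 120.0 Yrange [-58.  55.]
30 zmax 119.0 Yrange [-58.  55.]
50 zmax 89.0 Yrange [-56.  55.]
```

View pics/crop.png

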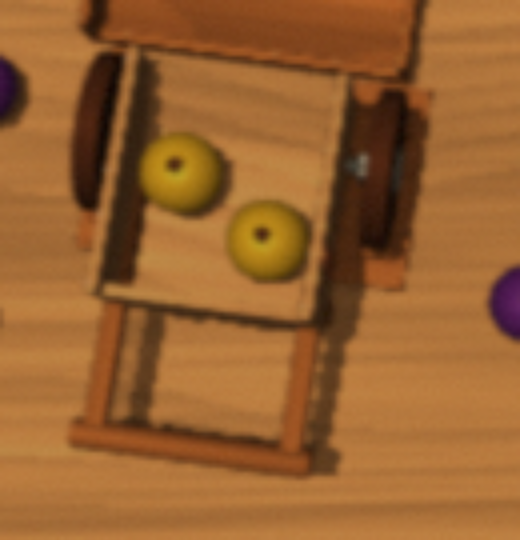

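The crop shows the two yellow yuzu at crop (180,172) and (268,240), and the plain handle bar from (75,432) to (312,462). This is the right cart. The bar centre is about (453,197.5,67) with heading -0.155 rad, which agrees with the given 67 mm height and 165 mm to the axle. I'll yaw, travel there and tilt the tool 45°.

```bash
python3 -m jog '[0,0,0,0,0,7.94, 0,0,0,0,0,7.94, 0,0,0,0,0,7.94, 0,0,0,0,0,7.94, 0,0,0,0,0,7.94, 0,0,0,0,0,7.94, 0,0,0,0,0,7.94, 0,0,0,0,0,7.94, 0,0,0,0,0,7.94, 0,0,0,0,0,7.94]' 0 40
python3 -m jog '[-24.8,16.3,3.6,0,0,0, -24.8,16.3,3.6,0,0,0, -24.8,16.3,3.6,0,0,0, -24.8,16.3,3.6,0,0,0, -24.8,16.3,3.6,0,0,0, -24.8,16.3,3.6,0,0,0, -24.8,16.3,3.6,0,0,0, -24.8,16.3,3.6,0,0,0, -24.8,16.3,3.6,0,0,0, -24.8,16.3,3.6,0,0,0, -24.8,16.3,3.6,0,0,0, -24.8,16.3,3.6,0,0,0, -24.8,16.3,3.6,0,0,0, -24.8,16.3,3.6,0,0,0]'
python3 -m jog '[0,0,0,-7.5,0,0, 0,0,0,-7.5,0,0, 0,0,0,-7.5,0,0, 0,0,0,-7.5,0,0, 0,0,0,-7.5,0,0, 0,0,0,-7.5,0,0, 0,0,0,0,0,0, 0,0,0,0,0,0]'
cat > st.py <<'E'
from h import *
from scipy.spatial.transform import Rotation as Ro
import sys
o=get_obs(); R=Ro.from_euler("xyz",o["eef_rot"]).as_matrix(); t=np.array(o["tool_pos"])
print(o["time_s"],t.round(1),"q",np.round(o["qpos"],2),"F",np.round(o["wrist_force"],1),o["gripper_width"],o["grip_force"]);print(R.round(3))
b=np.array([453,197.5,67.]); print("grasp->bar in tool axes",(R.T@(b-t)+[0,0,19]).round(1))
E
python3 st.py
```

```text
time_s: 1.6
tool_pos: [208.9, 589.1, 231.4]
eef_rot: [3.142, -0.0, 1.409]
wrist_force: [0.4, -0.4, -0.1]
gripper_width: 0.498
grip_force: 0.0
time_s: 3.0
tool_pos: [381.0, 209.6, 181.1]
eef_rot: [3.141, -0.0, 1.415]
wrist_force: [0.9, 0.9, -0.6]
gripper_width: 0.502
grip_force: 0.0
time_s: 3.8
tool_pos: [380.1, 210.1, 180.4]
eef_rot: [2.382, 0.004, 1.414]
wrist_force: [0.4, 1.1, -0.5]
gripper_width: 0.499
grip_force: 0.0
3.8 [380.1 210.1 180.4] q [ 0.72 -0.4   2.45 -0.88  0.76  1.43] F [ 0.4  1.1 -0.5] 0.4989496368183409 0.0
[[ 0.156  0.717  0.68 ]
 [ 0.988 -0.111 -0.11 ]
 [-0.004  0.689 -0.725]]
grasp->bar in tool axes [ -0.7 -24.4 152.1]
```

```bash
python3 -m jog '[0,-12.2,0,0,0,0, 0,-12.2,0,0,0,0, 0,0,22,0,0,0, 0,0,22,0,0,0, 0,0,22,0,0,0, 0,0,22,0,0,0, 0,0,22,0,0,0, 0,0,0,0,0,0, 0,0,0,0,0,0]' >/dev/null
python3 st.py; python3 - <<'E'
from h import *
s=snapshot("scene"); cv2.imwrite("pics/pre.png",cv2.resize(s["image"][120:320,300:500,::-1],None,fx=3,fy=3))
E
```

```text
4.7 [436.9 199.7 101.3] q [ 0.57 -0.11  2.41 -1.12  0.52  1.65] F [0.  0.1 0. ] 0.49826262007500416 0.0
[[ 0.162  0.732  0.662]
 [ 0.987 -0.118 -0.11 ]
 [-0.003  0.671 -0.741]]
grasp->bar in tool axes [  0.6 -11.   55.3]
```

View pics/pre.png

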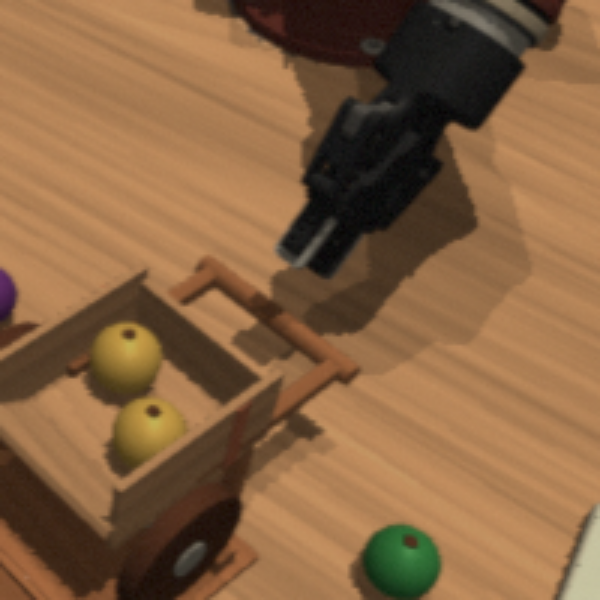

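The tool is lined up behind the bar, which runs from about (205,262) to (350,372) in the crop. Joint 4 is at its range end, though, so I'll reduce the tilt to about 31°.

```bash
python3 -m jog '[0,0,0,5.5,0,0, 0,0,0,5.5,0,0, 0,0,0,0,0,0, 0,0,0,0,0,0]' >/dev/null
python3 st.py
```

```text
5.15 [435.8 198.3 100.7] q [ 0.5  -0.12  2.36 -0.72  0.55  1.22] F [ 0.   0.4 -0.4] 0.4973278361417307 0.0
[[ 0.164  0.824  0.543]
 [ 0.986 -0.132 -0.097]
 [-0.008  0.551 -0.834]]
grasp->bar in tool axes [ 2.3 -4.3 56.5]
```

```bash
python3 -m jog '[2,-4.3,0,0,0,0, 0,0,11.2,0,0,0, 0,0,11.2,0,0,0, 0,0,11.2,0,0,0, 0,0,11.2,0,0,0, 0,0,11.2,0,0,0, 0,0,0,0,0,0, 0,0,0,0,0,0]' >/dev/null
python3 st.py;  python3 - <<'E'
from h import *
s=snapshot("scene"); cv2.imwrite("pics/grasp.png",cv2.resize(s["image"][140:300,320:480,::-1],None,fx=3.5,fy=3.5))
E
```

```text
5.95 [461.  195.3  49.6] q [ 0.46  0.05  2.32 -0.89  0.43  1.38] F [0.3 0.2 0. ] 0.5004567309580389 0.0
[[ 0.162  0.827  0.539]
 [ 0.987 -0.13  -0.097]
 [-0.01   0.548 -0.837]]
grasp->bar in tool axes [ 0.7  2.6 -0.1]
```

View pics/grasp.png

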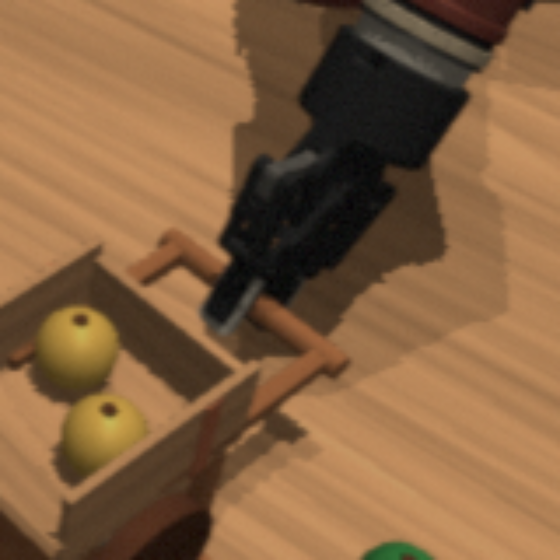

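One finger passes in front of the bar at crop (230,305) and the other stays behind it, so the fingers straddle the bar. I'll close the gripper.

```bash
python3 -m jog '[0,2.5,0,0,0,0, 0,0,0,0,0,0, 0,0,0,0,0,0, 0,0,0,0,0,0, 0,0,0,0,0,0, 0,0,0,0,0,0]' -1 50
python3 st.py
```

```text
time_s: 6.6
tool_pos: [462.2, 195.5, 51.1]
eef_rot: [2.563, 0.007, 1.407]
wrist_force: [-10.2, 4.1, 3.2]
gripper_width: 0.167
grip_force: 48.5
6.6 [462.2 195.5  51.1] q [ 0.46  0.05  2.32 -0.88  0.43  1.37] F [-10.2   4.1   3.2] 0.16707022602292895 48.518773913383484
[[ 0.163  0.827  0.539]
 [ 0.987 -0.132 -0.095]
 [-0.007  0.547 -0.837]]
grasp->bar in tool axes [0.3 0.8 0.5]
```

Gripped: width about 14 mm, 48 N. Next is the lift along the arc at 3° per row, starting with a short part.

```bash
python3 -m jog '[0,4.59,-6.67,3,0,0, 0,4.59,-6.67,3,0,0, 0,4.59,-6.67,3,0,0, 0,4.59,-6.67,3,0,0, 0,4.59,-6.67,3,0,0, 0,4.59,-6.67,3,0,0]'
cat > arc.py <<'E'
from h import *
from scipy.spatial.transform import Rotation as Ro
o=get_obs(); R=Ro.from_euler("xyz",o["eef_rot"]).as_matrix(); g=np.array(o["tool_pos"])-19*R[:,2]
f=np.array([.988,-.154,0]); A=np.array([616,172.1,51.]); d=g-A
x,z=d@f,d[2]; print(o["time_s"],"bar rel",x.round(1),z.round(1),"r",np.hypot(x,z).round(1),"(165.8) ang",(np.arctan2(z,-x)-np.arctan2(16,165)).round(3),"side",d@np.array([.154,.988,0]),"tilt",np.degrees(np.arctan2(R[:,2]@f,-R[2,2])).round(1),"q",np.round(o["qpos"],2),"F",np.round(o["wrist_force"],1),o["gripper_width"])
E
python3 arc.py
```

```text
time_s: 7.2
tool_pos: [469.8, 194.4, 99.5]
eef_rot: [2.88, 0.009, 1.407]
wrist_force: [0.4, -1.0, -2.9]
gripper_width: 0.172
grip_force: 50.6
7.2 bar rel -152.8 66.8 r 166.7 (165.8) ang 0.316 side -0.23411553674586733 tilt 15.0 q [ 0.33  0.01  2.14 -0.19  0.78  0.61] F [ 0.4 -1.  -2.9] 0.1719936738412734
```

```bash
python3 -m jog '[0,4.59,-6.67,3,0,0, 0,4.59,-6.67,3,0,0, 0,4.59,-6.67,3,0,0, 0,4.59,-6.67,3,0,0, 0,4.59,-6.67,3,0,0, 0,4.59,-6.67,3,0,0, 0,4.59,-6.67,3,0,0]' >/dev/null; python3 arc.py
python3 -m jog '[0,3.02,-4.475,2,0,0, 0,3.02,-4.475,2,0,0, 0,3.02,-4.475,2,0,0, 0,3.02,-4.475,2,0,0, 0,3.02,-4.475,2,0,0, 0,3.02,-4.475,2,0,0, 0,3.02,-4.475,2,0,0, 0,3.02,-4.475,2,0,0, 0,3.02,-4.475,2,0,0, 0,0,0,0,0,0, 0,0,0,0,0,0, 0,0,0,0,0,0, 0,0,0,0,0,0, 0,0,0,0,0,0]' >/dev/null; python3 arc.py
python3 - <<'E'
from h import *
s=snapshot("scene"); save(s,"up.png")
E
```

```text
7.9 bar rel -118.2 117.4 r 166.6 (165.8) ang 0.685 side -0.17180307080389565 tilt -5.9 q [0.22 0.17 1.84 0.03 1.24 0.37] F [-0.8 -0.8 -3.1] 0.17065730521859818
9.3 bar rel -76.2 147.9 r 166.4 (165.8) ang 0.999 side -0.10190644643322809 tilt -23.7 q [0.15 0.39 1.54 0.12 1.61 0.29] F [-0.4  0.9 -3.9] 0.16501120675740844
```

View pics/up.png

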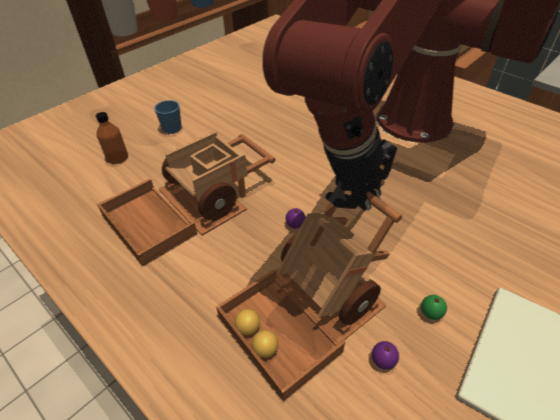

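Both yuzu lie in the tray, at (248,322) and (265,344), with the cart at about 1.0 rad. I'll lower it along the same arc.

```bash
python3 -m jog '[0,-4.23,6.9,-3,0,0, 0,-4.23,6.9,-3,0,0, 0,-4.23,6.9,-3,0,0, 0,-4.23,6.9,-3,0,0, 0,-4.23,6.9,-3,0,0, 0,-4.23,6.9,-3,0,0, 0,-4.23,6.9,-3,0,0, 0,-4.23,6.9,-3,0,0, 0,-4.23,6.9,-3,0,0, 0,-4.23,6.9,-3,0,0, 0,-4.23,6.9,-3,0,0, 0,-4.23,6.9,-3,0,0]' >/dev/null; python3 arc.py
python3 -m jog '[0,-4.23,6.9,-3,0,0, 0,-4.23,6.9,-3,0,0, 0,-4.23,6.9,-3,0,0, 0,-4.23,6.9,-3,0,0, 0,-4.23,6.9,-3,0,0, 0,-4.23,6.9,-3,0,0, 0,0,0,0,0,0, 0,0,0,0,0,0]' >/dev/null; python3 arc.py
```

```text
10.55 bar rel -148.9 74.9 r 166.7 (165.8) ang 0.369 side -0.2525633294758365 tilt 12.2 q [ 0.31  0.02  2.1  -0.14  0.84  0.56] F [-2.   0.3 -1.8] 0.16477536237718876
11.35 bar rel -164.9 24.4 r 166.7 (165.8) ang 0.05 side -0.3632670446534452 tilt 30.1 q [ 0.44  0.03  2.3  -0.69  0.47  1.16] F [-9.   6.9 -1. ] 0.16869898813905707
```

```bash
python3 -m jog '[0,-1.4,2.3,-1,0,0, 0,-1.4,2.3,-1,0,0, 0,-1.4,2.3,-1,0,0, 0,0,0,0,0,0, 0,0,0,0,0,0]' >/dev/null; python3 arc.py
```

```text
11.85 bar rel -165.9 16.0 r 166.6 (165.8) ang -0.0 side -0.3597517386806339 tilt 33.1 q [ 0.46  0.05  2.32 -0.88  0.43  1.36] F [-14.5   5.7   3.8] 0.16996122892025403
```

It is level: ang 0, with the same forces as at the first grip. I'll open the gripper, then back out along the tool.

```bash
python3 -m jog '[0,0,0,0,0,0, 0,0,0,0,0,0, 0,0,0,0,0,0, 0,0,0,0,0,0, 0,0,0,0,0,0, 0,0,0,0,0,0]' 0; python3 arc.py
python3 -m jog '[0,0,-8,0,0,0, 0,0,-8,0,0,0, 0,0,-16,0,0,0, 0,0,-16,0,0,0, 0,0,-16,0,0,0, 0,0,-16,0,0,0, 0,0,-16,0,0,0, 0,0,-16,0,0,0, 0,0,0,0,0,0, 0,0,0,0,0,0]'
python3 - <<'E'
from h import *
for c in("scene","top"):
    s=snapshot(c); save(s,c+"_end.png")
    for n in("tray_in","cart_handle","yuzu_a_center"):
        for d in pinpoint(s,n)[:5]: print(c,n,round(d["p"],2),w(s,d["at"]).round(0))
E
```

```text
time_s: 12.45
tool_pos: [464.9, 194.9, 52.2]
eef_rot: [2.56, 0.008, 1.407]
wrist_force: [-0.3, 0.7, -0.4]
gripper_width: 0.499
grip_force: 0.0
12.45 bar rel -163.2 17.0 r 164.1 (165.8) ang 0.007 side -0.5283000357278899 tilt 33.3 q [ 0.45  0.05  2.32 -0.88  0.43  1.37] F [-0.3  0.7 -0.4] 0.4988114644814166
time_s: 13.45
tool_pos: [404.1, 206.2, 146.1]
eef_rot: [2.56, 0.007, 1.408]
wrist_force: [0.3, -0.5, -0.9]
gripper_width: 0.5
grip_force: 0.0
scene tray_in 0.81 [741. 166.   7.]
scene cart_handle 0.85 [452. 202.  72.]
scene yuzu_a_center 0.98 [528. 341.  19.]
scene yuzu_a_center 0.77 [660. 325.  21.]
scene yuzu_a_center 0.72 [527.  19.  23.]
scene yuzu_a_center 0.57 [782. 171.  29.]
top tray_in 0.9 [746. 165.   9.]
top cart_handle 0.61 [450. 194.  69.]
top yuzu_a_center 0.76 [528. 345.  21.]
top yuzu_a_center 0.67 [531.  17.  24.]
top yuzu_a_center 0.65 [661. 333.  23.]
top yuzu_a_center 0.64 [745. 166.   8.]
top yuzu_a_center 0.56 [778. 170.  30.]
```

View pics/scene_end.png

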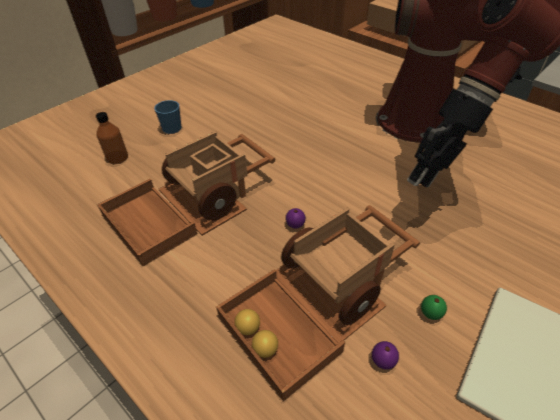

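The cart is level and empty, both yuzu rest in the tray at (248,322) and (265,344), the other cart is untouched, and the arm is clear.

```bash
python3 -c "
from plant import *
print(hand_in())"
```

```text
the job is handed in; nothing more can be done
None
```

I handed the job in: both yuzu are in their tray, the cart was lowered back onto its legs and let go, and the other cart was never touched; `hand_in()` returned no verdict.

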